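# Set up the duplicating flask round a stone cast

## Task

Set up the duplicating flask for the green stone cast that stands among its parts: put the cast teeth up in the middle of the platform of the flask base, lower the flask body over it until its rim is home on the base, then set the filling ring fully into the neck and close it with the cover, in that order, so that the stack is upright and every part is seated. Handle the cast with care: set the parts down, drop nothing, and do not bang the flask body on the cast. Leave the spatula, the calliper and the brush where they lie.

Things in the scene. Friction and masses are not known exactly. Their poses are not given: they have to be found in the camera images.
- flask_base: Flask base, fixed: dark rubber plate, 132 mm diameter, top 8 mm above its origin, with a round steel platform that tapers from 109 mm diameter at the plate to 100 mm at its flat top, 16 mm above the origin; scribed circles show its middle. Origin: on the axis at z = 0; z up (the steel bench lies 4 mm lower than the white one). The cast stands on the platform, the flask body's rim on the rubber plate.
- cast: Green stone dental cast, teeth up in the open among the flask parts, 0.11 kg (an old green cast against the back wall is not meant). Solid base 65 mm along x, 72 mm along y, 20 mm high; with teeth 32 mm. Origin: centre of the underside; z up. Flat heel (63 mm wide) at -x, front flat (15 mm wide) at +x: hold it by the base across x; its sides slant. Corners up to 46 mm from the origin.
- flask_body: Flask body, an upright round steel bell, open below, 0.36 kg. Outside 118 mm diameter, inside 112; shoulder slopes from 52 to 62 mm height; then an upright neck, 60 mm outside, 52 mm inside, to 90 mm height: hold it there. Origin: centre of the open underside; z up. Fits over the platform (1.5 mm play all round, led by the taper); seated, its origin is 8 mm above that of the base.
- filling_ring: Filling ring: grey plastic collar, open through, upright, 0.12 kg, 43 mm high. Below a tapered spigot (41 to 48 mm diameter, 9 mm long), then a flange (62 mm) to 13 mm height, then the reservoir (56 mm outside, 48 inside), to hold it by. Origin: centre of the spigot's underside; z up. Seated, the flange lies on the neck's rim, its origin 81 mm above that of the body.
- cover: Cover: steel disc, 64 mm diameter, 4.5 mm thick, tapered spigot below (36 to 44 mm diameter, 7 mm long), black upright knob (22 mm diameter, from 11.5 to 34 mm height) to hold it by; 0.11 kg, lying spigot down. Origin: centre of the spigot's underside; z up. Seated, the disc lies on the rim of the filling ring's reservoir, its origin 36 mm above that of the ring.
- spatula: A bystander: plaster spatula with wooden handle, 200x24x17 mm, lying along its x. Origin: middle of the underside. Must stay where it is. (The large white powder tub behind the work is fixed, 196 mm high: carry the parts round or over it.)
- calliper: A bystander: steel sliding calliper, 140x48x6 mm, lying flat along its x. Origin: middle of the underside. Must stay where it is.
- brush: A bystander: wooden bench brush, bristles up, 140x16x27 mm, lying along its x. Origin: middle of the underside. Must stay where it is.
Things that resemble listed ones, but are neither listed nor needed, are in the scene too. Leave any pink or red look-alike of the flask_body alone. What is shaped like the cover but blue is not meant.

How it is judged:
On the way, in this order (a step that is already met when the one before it is completed fails the run):
1. the cast stands teeth up in the middle of the platform, released (horizontal distance between cast and flask_base below 0.008 m and z of cast in the frame of flask_base between 0.0135 and 0.0185 m and angle between cast's own z axis and vertical below 0.04 rad and contact force between the fingers and cast below 0.1 N and linear speed of cast below 0.02 m/s), for 0.2 s.
2. the flask body is seated on the base over the cast, released (horizontal distance between cast and flask_base below 0.008 m and z of cast in the frame of flask_base between 0.0135 and 0.0185 m and angle between each of cast, flask_body's own z axis and vertical below 0.04 rad and horizontal distance between flask_body and flask_base below 0.004 m and z of flask_body in the frame of flask_base between 0.0055 and 0.0105 m and contact force between the fingers and flask_body below 0.1 N and linear speed of flask_body below 0.02 m/s), for 0.2 s.
3. the filling ring is seated in the neck, released (horizontal distance between cast and flask_base below 0.008 m and z of cast in the frame of flask_base between 0.0135 and 0.0185 m and angle between each of cast, flask_body, filling_ring's own z axis and vertical below 0.04 rad and horizontal distance between flask_body and flask_base below 0.004 m and z of flask_body in the frame of flask_base between 0.0055 and 0.0105 m and horizontal distance between filling_ring and flask_body below 0.005 m and z of filling_ring in the frame of flask_body between 0.0785 and 0.0835 m and contact force between the fingers and filling_ring below 0.1 N and linear speed of filling_ring below 0.02 m/s), for 0.2 s.
4. the cover is seated on the filling ring, released (horizontal distance between cast and flask_base below 0.008 m and z of cast in the frame of flask_base between 0.0135 and 0.0185 m and angle between each of cast, flask_body, filling_ring, cover's own z axis and vertical below 0.04 rad and horizontal distance between flask_body and flask_base below 0.004 m and z of flask_body in the frame of flask_base between 0.0055 and 0.0105 m and horizontal distance between filling_ring and flask_body below 0.005 m and z of filling_ring in the frame of flask_body between 0.0785 and 0.0835 m and horizontal distance between cover and filling_ring below 0.005 m and z of cover in the frame of filling_ring between 0.0335 and 0.0385 m and contact force between the fingers and cover below 0.1 N and linear speed of cover below 0.02 m/s), for 0.2 s.
At the end, for the whole second after the job is handed in: Cast teeth up on the platform, within 8 mm of its middle; flask body home on the base (4 mm of the axis), filling ring home in the neck and cover home in the ring (5 mm), each within 2.5 mm of its seated height and 0.04 rad of upright, released and at rest (all of step 4 and contact force between the fingers and cast below 0.1 N and linear speed of each of cast, flask_body, filling_ring below 0.02 m/s and contact force between the fingers and flask_body below 0.1 N and contact force between the fingers and filling_ring below 0.1 N); the robot touches nothing.
It fails at once if a part is dropped (moves at over 0.6 m/s without being held) ((linear speed of cast above 0.6 m/s and contact force between the fingers and cast below 0.05 N) or (linear speed of flask_body above 0.6 m/s and contact force between the fingers and flask_body below 0.05 N) or (linear speed of filling_ring above 0.6 m/s and contact force between the fingers and filling_ring below 0.05 N) or (linear speed of cover above 0.6 m/s and contact force between the fingers and cover below 0.05 N)).
It fails at once if the flask body bangs on the cast (over 15 N) (contact force between flask_body and cast above 15 N).
It fails at once if the spatula, the calliper or the brush is moved by more than 25 mm (distance of any of spatula, calliper, brush from where it was at the start of the episode above 0.025 m).
It also fails if it takes over 118 s, if anything falls off the work surface, if the arm or the gripper's body presses on something with over 40 N, if the wrist force passes 120 N, or if a joint passes its speed limit or range.

## Robot

A 7-joint arm with a two-finger parallel gripper is mounted at the origin on a cart in front of the work surface, level with it; the furniture and walls round the work are solid. World frame = base frame: x ahead of the robot, y to its left, z up, the work surface at z = 0. Lengths are in m, angles in rad, forces in N, time in s.
With the tool pointing down it reaches from about 0.425 to 0.825 m from the base axis. Payload 3.6 kg.
Tool frame: the origin (TCP) lies at the very end of the fingers, on their centre line; the grasp point (between the pads) lies 19 mm behind it; z points along the fingers, y is the line along which they close (so a half turn about z gives the same grasp; the last joint's range is limited). The gripper opens to 85 mm and grips with 20 to 120 N. Pads are 22 mm wide; open, the fingers measure 114 mm over their backs; the gripper's body (76 mm by 85 mm) begins 54 mm behind the grasp point. The pads swing forward as they close: fully open they stand 13 mm farther back than shut.
Start: joints at [1.143, 0.615, -0.013, 1.423, 0.008, 1.103, -0.04], TCP at [0.254, -0.598, 0.231] pointing down, gripper open.
Joint ranges: [-3.12, 3.12], [-0.3, 2.06], [-1.34, 1.32], [0.26, 2.42], [-1.36, 4.5], [0.01, 1.98], [-2.84, 2.84]. Speed limits (rad/s): [2.79, 2.79, 3.14, 3.14, 3.14, 3.14, 3.14].

## Interface

Orientations are given as a unit quaternion [x, y, z, w].
In Python, from rig import r, optics, masks_of, tip_of gives the robot as it stands. The module is installed in compiled form; this text tells all that it offers.
- The arm moves only by the tool play_rows, never from a script. Its argument "plan" is a list of rows, each a list of 5 numbers: the gripper command: -1 is fully open, 1 is shut, values between are in proportion, then the shift along the world's x, y, z in cm, then the turn about the world's z in degrees. In form: [[grip, dx, dy, dz, spin], ...]. A call has 1 to 5 rows; each row shifts and turns the commanded pose from where the row before left it; what a row does not reach is not made up. A row lasts 1/8 s, in which the tool goes at most 62.5 mm and 10.7 degrees, less where a joint would pass 70% of its speed; a pose out of reach is approached as far as the arm can. A call with a gripper value outside its range is refused whole. The fingers move at their own pace and stop on an object; "force" is the grip in N (left out, the last holds). Time passes only in rows, so rows that do not move let the fingers close. It gives the time, the measured TCP pose, the force, the opening and the grip force at its end, in the units of the state.
- r.observe(): the state, without advancing time (a new reading comes with each control period).
- optics.camera(name): name is "scene" or "top" or "wrist"; returns a dict with "color" (480x640x3 uint8, red, green, blue), "K" (3x3 intrinsics, pixels), "cam_to_world" (4x4, takes a point from camera to world coordinates); the wrist camera has in their place "T_tool_cam" (4x4, takes a point from camera to tool coordinates, whose origin is the TCP and whose axes are the flange's). Camera axes: x right, y down, z forward; pixel columns grow to the right and rows downward; lengths in m; the calibration is good to about 2 mm. A picture is of the moment at which its call begins: read the wrist's pose just before it. There is no depth.
- r.sign_off(): hands the job in; it is judged then, once.
Trained networks look in a picture, given as the dict that the camera call returned (one of the last four; its "shot" number tells which), for a name from the list of things; names that differ only in an ending like _2 or _b are one class to them, and where a whole thing is asked for, a point or a joint stands for the part that bears it (a point fixed in the world has none). Each returns a list of dicts, best first, with "confidence" (0 to 1); they miss things now and then, are a little off and sometimes report something else, mostly with a low value. They report only what shows in the picture. A call takes as long as a camera call. They do not tell look-alikes from the thing itself.
- masks_of(picture, query): "pixels" (480x640 bool, what is visible of it).
- tip_of(picture, query): "position" ([x, y, z] in m, in the coordinates of the camera as it stood for that picture, good to about 4 mm: a listed point, or the origin of a listed thing).
The state is a dict: "time": time; "joint_pos": joint angles; "qvel": joint speeds; "joint_efforts": joint torques, N m; "eef_pos": TCP position; "tool_rot": TCP orientation; "wrist_force": force on the tool from outside, world axes, zero at the start; "moment": the same for the moment, N m; "gripper_width": finger opening in m; "gripper_force": force on a finger pad.
Only numpy, scipy, OpenCV 4.12 (cv2) and the standard library are available. Lean on these libraries where they do the work, as an engineer would, in place of code of your own. Each camera call takes 0.05 s, during which the arm holds its last target. There are 200 camera calls.

## Working session

There is one attempt and no reset: what is moved stays moved. The work goes in short steps, Python scripts to look and compute and a tool call to move; the robot and the scene stay as the last step left them, time stands still between calls to the robot, and variables do not carry over. Pictures are saved under pics/ and viewed, at most 15 in all, crops included, and the job is handed in when it is done.

Besides the shell and the picture viewer there is one more tool, called after "Call:" by a JSON object that holds its "api" and its "payload". play_rows: Moves the arm, as the interface text tells. Its arguments: {"type":"object","properties":{"plan":{"type":"array","items":{"type":"array","items":{"type":"number"}}},"force":{"type":"number"}},"required":["plan"]}

```bash
mkdir -p pics; cat > h.py <<'E'
import numpy as np, cv2
from rig import r, optics, masks_of, tip_of
from scipy.spatial.transform import Rotation as R
def pose():
    s=r.observe(); T=np.eye(4); T[:3,:3]=R.from_quat(s['tool_rot']).as_matrix(); T[:3,3]=s['eef_pos']; return s,T
def shot(n):
    s,T=pose(); p=optics.camera(n)
    p['M']=p['cam_to_world'] if n!='wrist' else T@p['T_tool_cam']; return p
def save(p,f): cv2.imwrite('pics/'+f,p['color'][:,:,::-1])
def w(p,x): return (p['M']@np.append(x,1))[:3]
def ray(p,u,v,z):
    d=p['M'][:3,:3]@np.linalg.solve(p['K'],[u,v,1.]); o=p['M'][:3,3]; return o+d*(z-o[2])/d[2]
def pix(p,x):
    c=np.linalg.inv(p['M'])@np.append(x,1); k=p['K']@c[:3]; return k[:2]/k[2]
E
python3 - <<'E'
from h import *
np.set_printoptions(precision=3,suppress=True)
s,T=pose(); print(s['time'],s['eef_pos'],s['tool_rot'],s['gripper_width'])
for n in ['scene','top']:
    p=shot(n); save(p,n+'0.png'); print(n,p['M'],p['K'][0])
    for q in ['flask_base','cast','flask_body','filling_ring','cover','spatula','calliper','brush']:
        for d in tip_of(p,q)[:4]: print(q,round(d['confidence'],2),w(p,d['position']),pix(p,w(p,d['position'])).round())
E
```

```text
0.0 [ 0.254 -0.597  0.23 ] [ 0.98   0.2   -0.    -0.001] 0.08525973332351489
scene [[-0.766 -0.378  0.52  -0.273]
 [-0.642  0.477 -0.6    1.   ]
 [-0.021 -0.793 -0.608  0.899]
 [ 0.     0.     0.     1.   ]] [476.412   0.    327.185]
flask_base 0.76 [ 0.474 -0.138 -0.007] [379. 213.]
flask_base 0.34 [ 0.585  0.192 -0.002] [289. 246.]
cast 0.82 [ 0.581  0.192 -0.004] [290. 247.]
flask_body 0.79 [ 0.246  0.248 -0.008] [366. 306.]
flask_body 0.79 [ 0.217  0.395 -0.004] [340. 343.]
flask_body 0.75 [ 0.447  0.249 -0.003] [310. 274.]
filling_ring 0.69 [ 0.456  0.041 -0.   ] [352. 238.]
cover 0.94 [ 0.278  0.527 -0.001] [285. 364.]
cover 0.68 [ 0.578  0.391 -0.005] [242. 281.]
cover 0.68 [ 0.449  0.419 -0.005] [267. 307.]
spatula 0.55 [ 0.52  -0.255 -0.006] [388. 194.]
calliper 0.71 [ 0.458  0.04  -0.003] [351. 238.]
calliper 0.54 [ 0.73   0.278 -0.009] [237. 243.]
calliper 0.26 [ 0.575  0.391 -0.007] [243. 282.]
brush 0.64 [ 0.342  0.385 -0.008] [305. 318.]
top [[ 0.018 -0.981  0.191  0.21 ]
 [-1.    -0.017  0.008  0.127]
 [-0.005 -0.191 -0.981  1.361]
 [ 0.     0.     0.     1.   ]] [571.388   0.    324.013]
flask_base 0.95 [ 0.478 -0.137 -0.   ] [437. 241.]
cast 0.66 [ 0.583  0.191 -0.005] [303. 197.]
flask_body 0.74 [ 0.216  0.404 -0.002] [209. 347.]
flask_body 0.71 [ 0.443  0.248 -0.003] [278. 252.]
flask_body 0.66 [ 0.246  0.248 -0.002] [276. 335.]
flask_body 0.62 [ 0.521 -0.253 -0.001] [485. 224.]
filling_ring 0.73 [0.458 0.037 0.005] [366. 247.]
cover 0.95 [ 0.276  0.529 -0.003] [157. 320.]
cover 0.8 [ 0.575  0.393 -0.006] [222. 199.]
cover 0.57 [ 0.449  0.423 -0.003] [206. 249.]
spatula 0.8 [ 0.517 -0.253  0.003] [485. 225.]
calliper 0.55 [0.729 0.283 0.001] [268. 140.]
brush 0.67 [ 0.344  0.389 -0.003] [218. 292.]
```

View pics/top0.png

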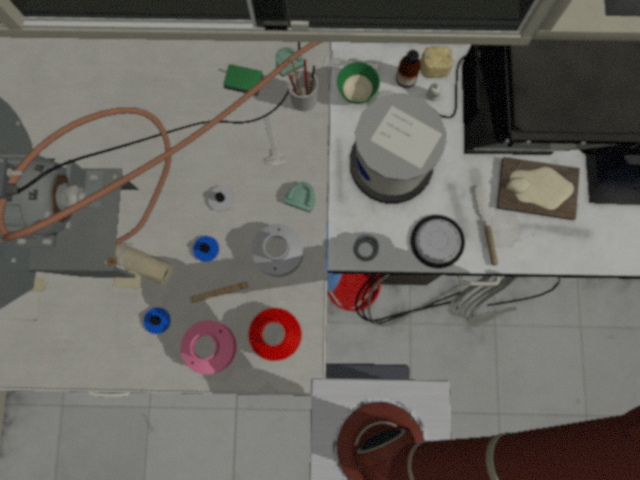

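View pics/scene0.png

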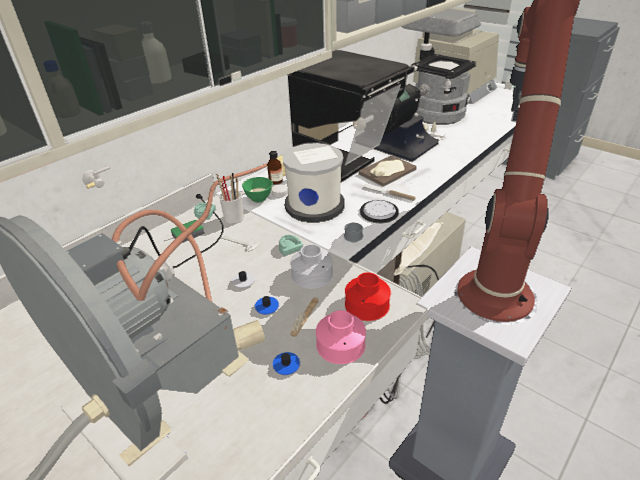

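The top view shows the base at (437,241), ring (366,247), grey body (278,252), cast (303,197) and steel cover (222,199). The look-alikes are the blue covers at (157,320) and (206,249), and the pink and red bodies. I'll go over the base first, then the cast, looking with the wrist camera.

Call:
{"api": "play_rows", "payload": {"plan": [[-1, 2.2, 4.6, 0.5, 0], [-1, 2.2, 4.6, 0.5, 0], [-1, 2.2, 4.6, 0.5, 0], [-1, 2.2, 4.6, 0.5, 0], [-1, 2.2, 4.6, 0.5, 0]], "force": 30}}

```text
time: 1.52
eef_pos: [0.365, -0.3667, 0.2568]
tool_rot: [0.98, 0.2, 0.0, 0.0]
wrist_force: [1.0, 0.5, 0.4]
gripper_width: 0.0854
gripper_force: 0.0
```

Call:
{"api": "play_rows", "payload": {"plan": [[-1, 2.2, 4.6, 0.5, 0], [-1, 2.2, 4.6, 0.5, 0], [-1, 2.2, 4.6, 0, 0], [-1, 2.2, 4.6, 0, 0], [-1, 2.2, 4.6, 0, 0]]}}

```text
time: 2.15
eef_pos: [0.4749, -0.1368, 0.2667]
tool_rot: [0.98, 0.199, 0.0, 0.0]
wrist_force: [1.2, -0.7, -0.3]
gripper_width: 0.0853
gripper_force: 0.0
```

```bash
python3 - <<'E'
from h import *
np.set_printoptions(precision=4,suppress=True)
s,T=pose(); print(s['time'],s['eef_pos'],s['tool_rot'],s['joint_pos'])
p=shot('wrist'); save(p,'w1.png'); print(p['T_tool_cam'],p['K'])
for q in ['flask_base','cast','filling_ring']:
    for d in tip_of(p,q)[:3]: print(q,round(d['confidence'],2),w(p,d['position']),pix(p,w(p,d['position'])).round())
E
```

```text
2.15 [ 0.4749 -0.1368  0.2667] [0.9799 0.1995 0.0005 0.0003] [ 0.327   0.3382 -0.1241  1.808   0.0491  0.9973 -0.9859]
[[-0.0007 -0.9551 -0.2961  0.0759]
 [ 1.     -0.0009  0.0003 -0.0002]
 [-0.0005 -0.2961  0.9551 -0.1418]
 [ 0.      0.      0.      1.    ]] [[335.3765   0.     319.846 ]
 [  0.     335.3765 238.4583]
 [  0.       0.       1.    ]]
flask_base 0.82 [ 0.4788 -0.1391  0.0006] [323. 197.]
filling_ring 0.55 [ 0.4569  0.0381 -0.0004] [178. 156.]
```

View pics/w1.png

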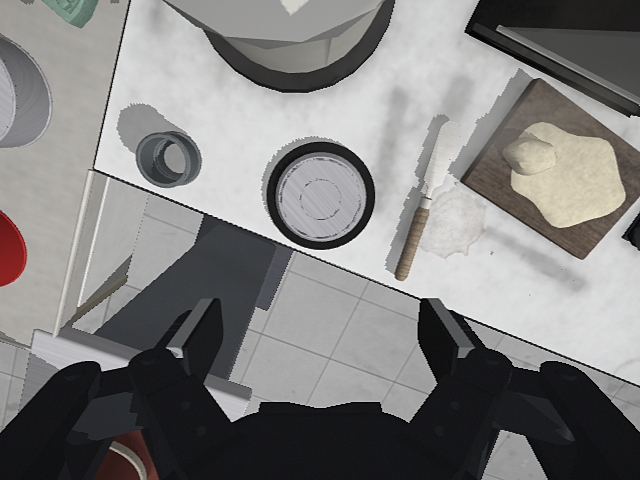

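Call:
{"api": "play_rows", "payload": {"plan": [[-1, 1, 5.5, 0, 0], [-1, 1, 5.5, 0, 0], [-1, 1, 5.5, 0, 0], [-1, 2, 5.5, 0, 0], [-1, 3, 5.5, 0, 0]]}}

```text
time: 2.98
eef_pos: [0.5549, 0.1354, 0.2667]
tool_rot: [0.98, 0.198, 0.0, 0.001]
wrist_force: [0.8, -0.3, 1.3]
gripper_width: 0.0855
gripper_force: 0.0
```

Call:
{"api": "play_rows", "payload": {"plan": [[-1, 2, 4.5, -0.5, 0], [-1, 0, 0, 0, 0]]}}

```text
time: 3.22
eef_pos: [0.5744, 0.1847, 0.2601]
tool_rot: [0.979, 0.202, -0.0, -0.001]
wrist_force: [-0.5, -0.9, -0.0]
gripper_width: 0.0856
gripper_force: 0.0
```

```bash
python3 - <<'E'
from h import *
np.set_printoptions(precision=4,suppress=True)
s,T=pose(); print(s['time'],s['eef_pos'],s['joint_pos'])
p=shot('wrist'); save(p,'w2.png')
for q in ['flask_body','cast','cover','filling_ring']:
    for d in tip_of(p,q)[:3]: print(q,round(d['confidence'],2),w(p,d['position']),pix(p,w(p,d['position'])).round())
E
```

```text
3.225 [0.5744 0.1847 0.2601] [-0.2257  0.5221 -0.1962  1.5203  0.1062  1.1102 -1.6085]
flask_body 0.83 [ 0.2234  0.396  -0.0089] [ 91. 362.]
flask_body 0.72 [ 0.4431  0.2468 -0.0048] [237. 272.]
flask_body 0.68 [ 0.2519  0.2454 -0.0015] [195. 385.]
cast 0.86 [ 0.5838  0.1956 -0.0058] [315. 189.]
cover 0.61 [ 0.4461  0.4291 -0.0028] [ 98. 217.]
filling_ring 0.93 [0.4583 0.0358 0.0071] [388. 323.]
```

View pics/w2.png

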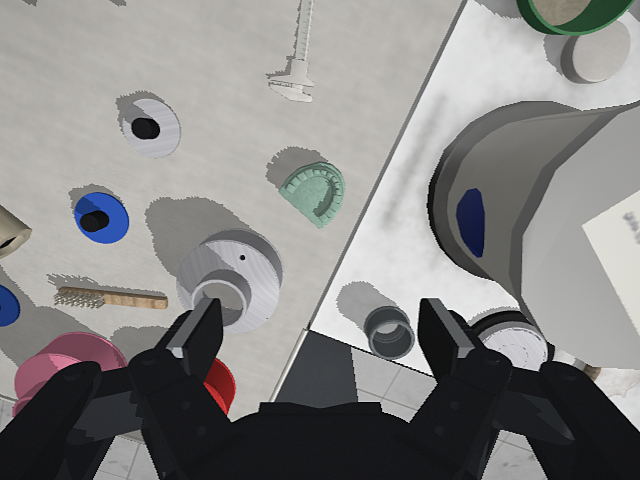

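The wrist view shows the cast at (315,192), its straight heel edge running (283,192)–(320,229) and its front to the upper right. I'll fit pose and yaw by silhouette.

```bash
cat >> h.py <<'E'
from scipy.optimize import minimize
P=np.array([[-32.5,31.5],[-12,36],[10,30],[32.5,7.5],[32.5,-7.5],[10,-30],[-12,-36],[-32.5,-31.5]])/1e3
def castfit(p,z0,x0):
    m=masks_of(p,'cast')[0]['pixels'].astype(np.uint8)
    S=np.vstack([np.c_[P,0*P[:,0]],np.c_[P,0*P[:,0]+.02],np.c_[P*.85,0*P[:,0]+.032]])
    def sil(v):
        c,s=np.cos(v[2]),np.sin(v[2]); X=np.c_[S[:,0]*c-S[:,1]*s+v[0],S[:,0]*s+S[:,1]*c+v[1],S[:,2]+z0]
        h=cv2.convexHull(np.array([pix(p,x) for x in X],np.float32)); o=np.zeros((480,640),np.uint8)
        cv2.fillPoly(o,[np.int32(h*16)],1,cv2.LINE_8,4); return o
    cost=lambda v:1-(sil(v)&m).sum()/(sil(v)|m).sum()
    best=[]
    for a in np.arange(0,6.28,.52):
        b=minimize(cost,[*x0,a],method='Nelder-Mead',options=dict(initial_simplex=[[*x0,a],[x0[0]+.01,x0[1],a],[x0[0],x0[1]+.01,a],[*x0,a+.4]],maxiter=120))
        best.append((b.fun,b.x))
    best.sort(key=lambda t:t[0]); return best[:4]
E
python3 - <<'E'
from h import *
np.set_printoptions(precision=4,suppress=True)
for n in ['wrist','top']:
    p=shot(n)
    for f,x in castfit(p,-.004,[.583,.193]): print(n,round(f,3),x[:2],np.degrees(x[2])%360)
E
```

```text
wrist 0.037 [0.5861 0.1936] 340.2203239525273
wrist 0.038 [0.5865 0.1932] 339.60120860232024
wrist 0.039 [0.5861 0.1932] 340.02456379912667
wrist 0.041 [0.5863 0.1929] 339.95185399015475
top 0.097 [0.5856 0.1928] 338.76143756536237
top 0.109 [0.5834 0.1932] 337.32198797640797
top 0.114 [0.5851 0.1933] 341.4603885219511
top 0.119 [0.5856 0.1946] 347.00234631416185
```

Call:
{"api": "play_rows", "payload": {"plan": [[-1, 0.2, 0.2, 0, 9.4], [-1, 0.2, 0.2, 0, 9.4], [-1, 0.2, 0.2, -1, 9.4], [-1, 0.2, 0.2, -3, 9.4], [-1, 0.2, 0, -4, 9.4]]}}

```text
time: 4.3
eef_pos: [0.5851, 0.1898, 0.1818]
tool_rot: [0.818, 0.576, 0.002, 0.001]
wrist_force: [-0.7, -0.4, -0.6]
gripper_width: 0.0854
gripper_force: 0.0
```

Call:
{"api": "play_rows", "payload": {"plan": [[-1, 0, 0, -4, 0], [-1, 0, 0, -4, 0], [-1, 0, 0, -3, 0], [-1, 0, 0, -1, 0], [-1, 0, 0, 0, 0]]}}

```text
time: 4.92
eef_pos: [0.5843, 0.1895, 0.0614]
tool_rot: [0.819, 0.574, -0.0, -0.0]
wrist_force: [0.1, 0.3, 0.5]
gripper_width: 0.0852
gripper_force: 0.0
```

```bash
python3 - <<'E'
from h import *
np.set_printoptions(precision=4,suppress=True)
s,T=pose(); print(s['time'],s['eef_pos'],T[:2,:2],s['joint_pos'])
p=shot('wrist'); save(p,'w3.png')
for f,x in castfit(p,-.004,[.585,.193])[:2]: print(round(f,3),x[:2],np.degrees(x[2])%360)
print(pix(p,[.585,.193,0]))
E
```

```text
4.925 [0.5843 0.1895 0.0614] [[ 0.3419  0.9397]
 [ 0.9397 -0.3419]] [-0.1539  0.7792 -0.3279  1.6909  0.3466  0.7292 -1.0034]
1.0 [0.585 0.193] 0.0
1.0 [0.585 0.193] 29.79380534680281
[319.0058 252.4366]
```

View pics/w3.png

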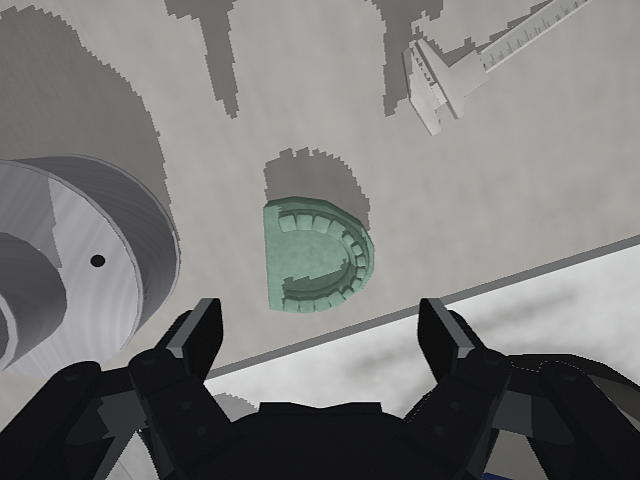

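Call:
{"api": "play_rows", "payload": {"plan": [[-1, 0.1, 0.3, -2.5, 0], [-1, 0, 0, -2.5, 0], [-1, 0, 0, -1.2, 0], [-1, 0, 0, -0.4, 0], [-1, 0, 0, 0, 0]]}}

```text
time: 5.65
eef_pos: [0.5857, 0.1929, -0.0039]
tool_rot: [0.819, 0.574, 0.001, 0.0]
wrist_force: [-0.2, -0.0, 0.4]
gripper_width: 0.0857
gripper_force: 0.0
```

Call:
{"api": "play_rows", "payload": {"plan": [[-0.3, 0, 0, 0, 0], [0, 0, 0, 0, 0], [0.3, 0, 0, 0, 0], [1, 0, 0, 0, 0], [1, 0, 0, 0, 0]]}}

```text
time: 6.28
eef_pos: [0.5858, 0.193, -0.0036]
tool_rot: [0.819, 0.574, 0.001, 0.0]
wrist_force: [-1.0, -0.6, 5.6]
gripper_width: 0.0634
gripper_force: 33.8
```

Call:
{"api": "play_rows", "payload": {"plan": [[1, 0, 0, 0.5, 0], [1, 0, 0, 2, 0], [1, 0, 0, 4, 0], [1, 0, 0, 6, 0], [1, 0, 0, 6, 0]]}}

```text
time: 6.9
eef_pos: [0.5848, 0.1925, 0.183]
tool_rot: [0.819, 0.574, 0.0, -0.0]
wrist_force: [1.1, 0.3, -1.2]
gripper_width: 0.0632
gripper_force: 33.5
```

Call:
{"api": "play_rows", "payload": {"plan": [[1, -2, -3, 5, 0], [1, -3, -4.5, 2, 0], [1, -3, -5, 0, 0], [1, -2.5, -5.5, 0, 0], [1, 0, -5.5, 0, 0]]}}

```text
time: 7.52
eef_pos: [0.4779, -0.0435, 0.2516]
tool_rot: [0.819, 0.574, -0.0, 0.0]
wrist_force: [1.2, 0.8, -1.4]
gripper_width: 0.0637
gripper_force: 33.5
```

Call:
{"api": "play_rows", "payload": {"plan": [[1, 0, -5, 0, 0], [1, 0, -3.5, 0, 0], [1, 0, -1, 0, 0], [1, 0, 0, 0, 0]]}}

```text
time: 8.02
eef_pos: [0.48, -0.1368, 0.2508]
tool_rot: [0.819, 0.574, 0.0, -0.0]
wrist_force: [-1.1, 0.1, -0.7]
gripper_width: 0.0636
gripper_force: 33.5
```

```bash
python3 - <<'E'
from h import *
np.set_printoptions(precision=4,suppress=True)
s,T=pose(); print(s['time'],s['eef_pos'],T[:2,:2],s['gripper_width'])
p=shot('wrist'); save(p,'w4.png')
for q in ['cast','flask_base']:
    for d in tip_of(p,q)[:2]: print(q,d['confidence'],w(p,d['position']),(np.linalg.inv(T)@np.append(w(p,d['position']),1))[:3])
E
```

```text
8.025 [ 0.48   -0.1368  0.2508] [[ 0.3418  0.9398]
 [ 0.9398 -0.3418]] 0.06358631928399229
cast 0.84 [ 0.4763 -0.137   0.25  ] [-0.0014 -0.0034  0.0008]
flask_base 0.95 [ 0.4824 -0.1386 -0.0009] [-0.0011  0.0028  0.2517]
```

View pics/w4.png

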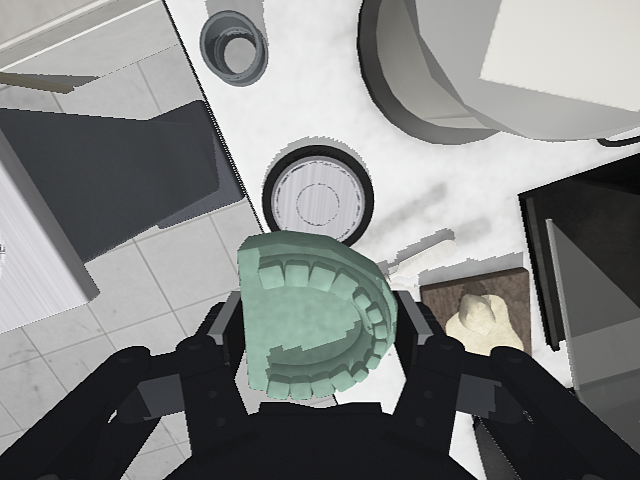

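```bash
python3 - <<'E'
from h import *
np.set_printoptions(precision=4,suppress=True)
Tc=np.array([[-0.0007,-0.9551,-0.2961,0.0759],[1,-0.0009,0.0003,-0.0002],[-0.0005,-0.2961,0.9551,-0.1418],[0,0,0,1]])
K=np.array([[335.3765,0,319.846],[0,335.3765,238.4583],[0,0,1]])
for f,pos,q in [('w1',[0.4749,-0.1368,0.2667],[0.9799,0.1995,.0005,.0003]),('w4',[0.48,-0.1368,0.2508],[0.819,0.574,0,0])]:
    T=np.eye(4);T[:3,:3]=R.from_quat(q).as_matrix();T[:3,3]=pos
    p=dict(M=T@Tc,K=K); im=cv2.imread('pics/'+f+'.png'); g=cv2.cvtColor(im,cv2.COLOR_BGR2GRAY)
    # rays from predicted centre: edge of dark plate -> bright platform
    c0=np.array([.478,-.138]); pts=[]
    for a in np.arange(0,2*np.pi,.05):
        rr=np.arange(.044,.058,.0003); v=[]
        for q_ in rr:
            u=pix(p,[c0[0]+q_*np.cos(a),c0[1]+q_*np.sin(a),.012]); v.append(cv2.getRectSubPix(g.astype(np.float32),(1,1),tuple(map(float,u)))[0,0])
        v=np.array(v); d=np.gradient(cv2.GaussianBlur(v[None],(9,1),0)[0]); i=d.argmin()
        if d[i]<-1.5 and v[0]>100 and v[-1]<70: pts.append(c0+rr[i]*np.array([np.cos(a),np.sin(a)]))
    pts=np.array(pts); A=np.c_[2*pts,np.ones(len(pts))]; s=np.linalg.lstsq(A,(pts**2).sum(1),rcond=None)[0]
    print(f,len(pts),s[:2],np.sqrt(s[2]+s[0]**2+s[1]**2), [ray(p,*u,.016) for u in ([(320,199)] if f=='w1' else [(319.5,204.5)])])
E
```

```text
w1 126 [ 0.4789 -0.137 ] 0.0530815451765308 [array([ 0.478 , -0.1358,  0.016 ])]
w4 95 [ 0.478  -0.1371] 0.05288387510492613 [array([ 0.4795, -0.137 ,  0.016 ])]
```

Call:
{"api": "play_rows", "payload": {"plan": [[1, -0.1, 0, -5, 0], [1, 0, 0, -6, 0], [1, 0, 0, -6, 0], [1, 0, 0, -4, 0], [1, 0, 0, -1, 0]]}}

```text
time: 8.8
eef_pos: [0.478, -0.1353, 0.0283]
tool_rot: [0.818, 0.575, -0.001, -0.002]
wrist_force: [0.3, 0.3, -1.2]
gripper_width: 0.0637
gripper_force: 33.9
```

Call:
{"api": "play_rows", "payload": {"plan": [[1, 0, 0, -0.5, 0], [1, 0, 0, -0.3, 0], [1, 0, 0, 0, 0], [1, 0, 0, 0, 0]]}}

```text
time: 9.3
eef_pos: [0.4797, -0.1376, 0.0232]
tool_rot: [0.819, 0.574, 0.001, 0.001]
wrist_force: [0.5, -0.3, 0.1]
gripper_width: 0.0637
gripper_force: 33.9
```

Call:
{"api": "play_rows", "payload": {"plan": [[1, 0, 0, -0.2, 0], [1, 0, 0, -0.1, 0], [1, 0, 0, 0, 0]]}}

```text
time: 9.68
eef_pos: [0.479, -0.1373, 0.0192]
tool_rot: [0.819, 0.574, -0.0, -0.0]
wrist_force: [-0.0, 0.7, -0.4]
gripper_width: 0.0637
gripper_force: 33.9
```

Call:
{"api": "play_rows", "payload": {"plan": [[1, 0, 0, -0.1, 0], [1, 0, 0, 0, 0], [1, 0, 0, -0.1, 0], [1, 0, 0, 0, 0], [1, 0, 0, 0, 0]]}}

```text
time: 10.3
eef_pos: [0.4791, -0.1373, 0.0173]
tool_rot: [0.819, 0.574, -0.0, -0.0]
wrist_force: [-1.0, 0.3, -0.8]
gripper_width: 0.0636
gripper_force: 33.9
```

Call:
{"api": "play_rows", "payload": {"plan": [[1, 0, 0, -0.1, 0], [1, 0, 0, 0, 0], [1, 0, 0, 0, 0]]}}

```text
time: 10.68
eef_pos: [0.4792, -0.1374, 0.0164]
tool_rot: [0.819, 0.574, 0.0, 0.0]
wrist_force: [-1.5, 0.2, 0.6]
gripper_width: 0.0636
gripper_force: 34.1
```

Call:
{"api": "play_rows", "payload": {"plan": [[1, 0, 0, -0.1, 0], [1, 0, 0, 0, 0], [1, 0, 0, 0, 0]]}}

```text
time: 11.05
eef_pos: [0.4792, -0.1374, 0.0163]
tool_rot: [0.819, 0.574, 0.0, 0.0]
wrist_force: [-1.9, 0.7, 9.2]
gripper_width: 0.0638
gripper_force: 35.0
```

Call:
{"api": "play_rows", "payload": {"plan": [[0.2, 0, 0, 0, 0], [0, 0, 0, 0, 0], [-0.5, 0, 0, 0, 0], [-1, 0, 0, 0, 0], [-1, 0, 0, 0, 0]]}}

```text
time: 11.68
eef_pos: [0.4791, -0.1373, 0.0151]
tool_rot: [0.819, 0.574, -0.0, -0.0]
wrist_force: [-1.1, -0.5, -0.3]
gripper_width: 0.0852
gripper_force: 0.0
```

Call:
{"api": "play_rows", "payload": {"plan": [[-1, 0, 0, 1, 0], [-1, 0, 0, 4, 0], [-1, 0, 0, 6, 0], [-1, 0, 0, 6, 0], [-1, -1, 0, 5, 0]]}}

```text
time: 12.3
eef_pos: [0.4697, -0.1372, 0.2383]
tool_rot: [0.819, 0.574, 0.001, 0.001]
wrist_force: [0.1, -0.8, 0.4]
gripper_width: 0.0857
gripper_force: 0.0
```

```bash
python3 - <<'E'
from h import *
np.set_printoptions(precision=4,suppress=True)
s,T=pose(); print(s['time'],s['eef_pos'],s['gripper_width'])
p=shot('wrist'); save(p,'w5.png')
for q in ['cast','flask_base']:
    for d in tip_of(p,q)[:2]: print(q,d['confidence'],w(p,d['position']))
for f,x in castfit(p,.016,[.479,-.137])[:2]: print(round(f,3),x[:2],np.degrees(x[2])%360)
E
```

```text
12.3 [ 0.4697 -0.1372  0.2383] 0.08565045349664971
cast 0.77 [ 0.4788 -0.1344  0.0169]
flask_base 0.74 [ 0.48   -0.1373  0.016 ]
flask_base 0.18 [0.4593 0.0346 0.0004]
0.045 [ 0.4798 -0.1371] 340.55338086363815
0.045 [ 0.4797 -0.1371] 340.64114411952875
```

View pics/w5.png

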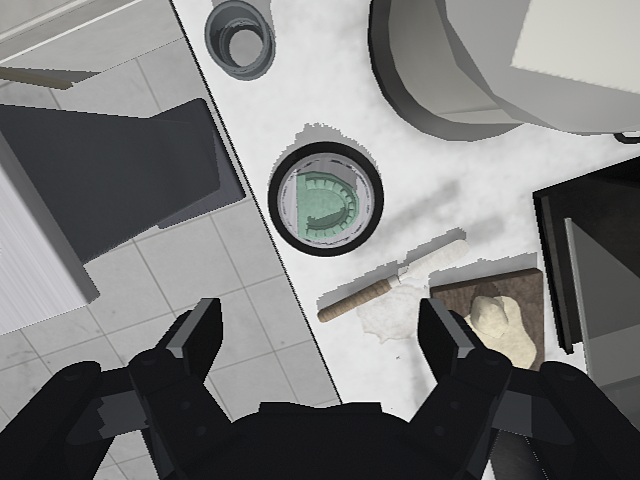

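Call:
{"api": "play_rows", "payload": {"plan": [[-1, -0.5, 6, 1, 0], [-1, -0.5, 6, 1, 0], [-1, -0.5, 6, 1, 0], [-1, -0.5, 6, 0, 0], [-1, -0.5, 6, 0, 0]]}}

```text
time: 13.12
eef_pos: [0.443, 0.1639, 0.2638]
tool_rot: [0.819, 0.574, -0.002, -0.0]
wrist_force: [0.8, 0.2, 0.2]
gripper_width: 0.0853
gripper_force: 0.0
```

Call:
{"api": "play_rows", "payload": {"plan": [[-1, 0, 4, 0, 0], [-1, 0, 1, 0, 0], [-1, 0, 0, 0, 0]]}}

```text
time: 13.5
eef_pos: [0.4436, 0.212, 0.2639]
tool_rot: [0.819, 0.574, -0.002, -0.0]
wrist_force: [-0.1, -0.8, 0.2]
gripper_width: 0.0857
gripper_force: 0.0
```

```bash
cat >> h.py <<'E'
def circfit(p,q,near,z,rad,w_=.006,i=None):
    "fit circle (height z, radius rad) to strongest radial edge near a start centre"
    g=cv2.GaussianBlur(cv2.cvtColor(p['color'],cv2.COLOR_RGB2GRAY),(3,3),0).astype(np.float32); c=np.array(near[:2],float)
    for k in range(4):
        pts=[]; rr=np.arange(rad-w_,rad+w_,.0003)
        for a in np.arange(0,2*np.pi,.05):
            U=np.array([pix(p,[c[0]+t*np.cos(a),c[1]+t*np.sin(a),z]) for t in rr],np.float32)
            if U.min()<2 or U[:,0].max()>637 or U[:,1].max()>477: continue
            v=cv2.remap(g,U[None,:,0],U[None,:,1],cv2.INTER_LINEAR)[0]; d=np.abs(np.gradient(v)); j=d.argmax()
            if d[j]>3: pts.append(c+rr[j]*np.array([np.cos(a),np.sin(a)]))
        pts=np.array(pts)
        from scipy.optimize import least_squares
        f=least_squares(lambda x:np.hypot(*(pts-x).T)-rad,c,loss='soft_l1',f_scale=.001); c=f.x
    return c,len(pts),np.median(np.abs(f.fun))
E
python3 - <<'E'
from h import *
np.set_printoptions(precision=4,suppress=True)
s,T=pose(); print(s['time'],s['eef_pos'])
p=shot('wrist'); save(p,'w6.png')
for q in ['flask_body','cover']:
    for d in tip_of(p,q)[:3]: print(q,round(d['confidence'],2),w(p,d['position']),pix(p,w(p,d['position'])))
for z,rad in [(.086,.030),(.086,.026),(.048,.059)]: print(z,rad,circfit(p,'',[.444,.248],z,rad))
t=shot('top')
for z,rad in [(.086,.030),(.086,.026),(.048,.059)]: print('top',z,rad,circfit(t,'',[.444,.248],z,rad))
E
```

```text
13.5 [0.4436 0.212  0.2639]
flask_body 0.72 [0.2478 0.2465 0.0003] [163.8532 226.0843]
flask_body 0.63 [ 0.4777 -0.1354  0.0172] [423.8168 415.4358]
flask_body 0.61 [ 0.2209  0.3977 -0.0068] [ 83.9045 113.2984]
cover 0.89 [ 0.4453  0.4247 -0.0037] [252.7517   9.9392]
0.086 0.03 (array([0.443 , 0.2491]), 126, np.float64(0.0026332396031389475))
0.086 0.026 (array([0.4443, 0.2469]), 126, np.float64(0.0005738657383290643))
0.048 0.059 (array([0.4438, 0.2469]), 42, np.float64(0.0006354337270343506))
top 0.086 0.03 (array([0.4404, 0.251 ]), 32, np.float64(0.0011621905641778854))
top 0.086 0.026 (array([0.4312, 0.2358]), 30, np.float64(0.001469338040537579))Traceback (most recent call last):
  File "<stdin>", line 9, in <module>
  File "h.py", line 42, in circfit
    f=least_squares(lambda x:np.hypot(*(pts-x).T)-rad,c,loss='soft_l1',f_scale=.001); c=f.x
    return func(*args, **kwargs)
    vector_fun = VectorFunction(
        fun_wrapped,
    ...<6 lines>...
        workers=workers
    )
    self._update_fun()
    ~~~~~~~~~~~~~~~~^^
    self.f = self.fun_wrapped(xp_copy(self.x))
             ~~~~~~~~~~~~~~~~^^^^^^^^^^^^^^^^^
    return np.atleast_1d(self.fun(x))
                         ~~~~~~~~^^^
    return self.f(x, *self.args, **self.kwargs)
           ~~~~~~^^^^^^^^^^^^^^^^^^^^^^^^^^^^^^
  File "h.py", line 42, in <lambda>
    f=least_squares(lambda x:np.hypot(*(pts-x).T)-rad,c,loss='soft_l1',f_scale=.001); c=f.x
                                        ~~~^~
ValueError: operands could not be broadcast together with shapes (0,) (2,)
```

View pics/w6.png

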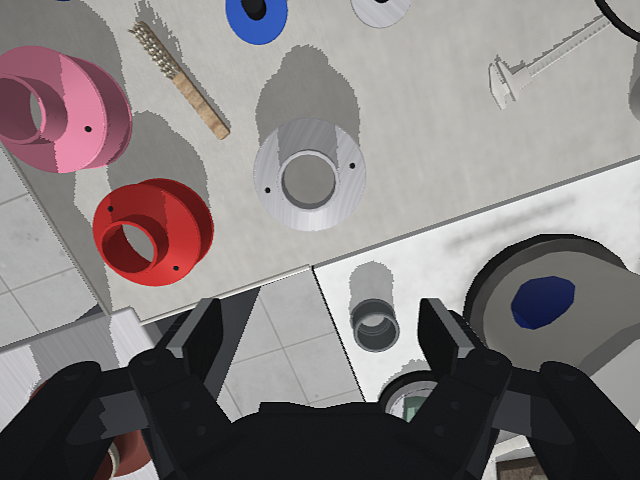

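Call:
{"api": "play_rows", "payload": {"plan": [[-1, 0, 2.5, 0, 0], [-1, 0, 1, -4, 0], [-1, 0, 0, -5.5, 0], [-1, 0, 0, -5.5, 0], [-1, 0, 0, -3.5, 0]]}}

```text
time: 14.32
eef_pos: [0.4439, 0.2454, 0.078]
tool_rot: [0.82, 0.573, -0.002, 0.0]
wrist_force: [0.2, 0.3, -0.0]
gripper_width: 0.0855
gripper_force: 0.0
```

Call:
{"api": "play_rows", "payload": {"plan": [[-1, 0, 0, -1.8, 0], [-1, 0, 0, -0.5, 0], [-1, 0, 0, 0, 0]]}}

```text
time: 14.7
eef_pos: [0.4447, 0.2472, 0.0576]
tool_rot: [0.819, 0.573, 0.0, 0.0]
wrist_force: [0.0, 0.3, 0.5]
gripper_width: 0.0853
gripper_force: 0.0
```

Call:
{"api": "play_rows", "payload": {"plan": [[-0.2, 0, 0, 0, 0], [0.1, 0, 0, 0, 0], [0.4, 0, 0, 0, 0], [1, 0, 0, 0, 0], [1, 0, 0, 0, 0]], "force": 50}}

```text
time: 15.32
eef_pos: [0.4447, 0.2479, 0.0588]
tool_rot: [0.819, 0.574, 0.001, 0.0]
wrist_force: [-0.7, -1.1, 6.0]
gripper_width: 0.0592
gripper_force: 52.7
```

Call:
{"api": "play_rows", "payload": {"plan": [[1, 0, 0, 0.5, 0], [1, 0, 0, 2, 0], [1, 0, 0, 4, 0], [1, 0, 0, 5, 0], [1, 0, -3, 4.5, 0]]}}

```text
time: 15.95
eef_pos: [0.4435, 0.2199, 0.2191]
tool_rot: [0.818, 0.576, 0.001, -0.001]
wrist_force: [1.5, -0.7, -3.9]
gripper_width: 0.0591
gripper_force: 55.5
```

Call:
{"api": "play_rows", "payload": {"plan": [[1, 0, -5, 0, 0], [1, 0, -6, 0, 0], [1, 0, -6, 0, 0], [1, 0.8, -6, 0, 0], [1, 0.9, -6, 0, 0]]}}

```text
time: 16.58
eef_pos: [0.4603, -0.0742, 0.2173]
tool_rot: [0.819, 0.574, -0.0, -0.0]
wrist_force: [1.9, 1.1, -3.6]
gripper_width: 0.0591
gripper_force: 55.5
```

Call:
{"api": "play_rows", "payload": {"plan": [[1, 0.9, -4, 0, 0], [1, 0.8, -2, 0, 0], [1, 0, -0.5, 0, 0], [1, 0, 0, 0, 0], [1, 0, 0, 0, 0]]}}

```text
time: 17.2
eef_pos: [0.4779, -0.135, 0.2174]
tool_rot: [0.818, 0.575, 0.0, -0.001]
wrist_force: [0.1, 0.4, -3.5]
gripper_width: 0.0592
gripper_force: 55.5
```

```bash
python3 - <<'E'
from h import *
np.set_printoptions(precision=4,suppress=True)
s,T=pose(); print(s['time'],s['eef_pos'],s['tool_rot'],s['gripper_width'],s['wrist_force'],s['moment'])
p=shot('wrist'); save(p,'w7.png')
z=s['eef_pos'][2]
print(circfit(p,'',s['eef_pos'],z-.0628+.09,.026),circfit(p,'',s['eef_pos'],z-.0628+.052,.059))
E
```

```text
17.2 [ 0.4779 -0.135   0.2174] [ 0.8179  0.5753  0.0001 -0.0006] 0.05919770512934874 [ 0.0586  0.4058 -3.4835] [ 0.0157 -0.0162  0.0011]
(array([ 0.4776, -0.1347]), 126, np.float64(0.001796140141411667)) (array([ 0.478 , -0.1332]), 120, np.float64(0.0016462051971441877))
```

View pics/w7.png

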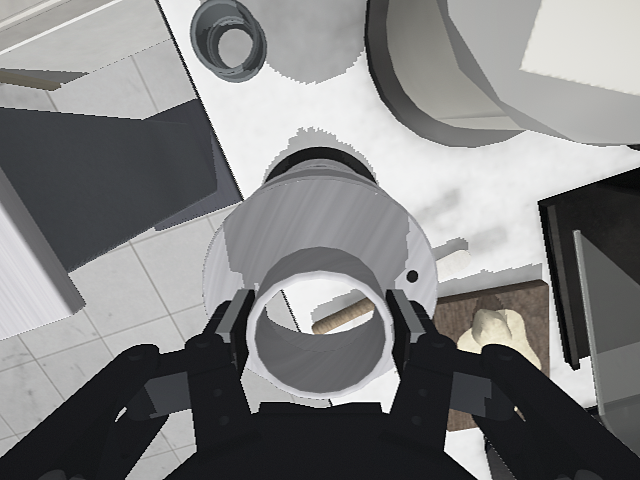

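Call:
{"api": "play_rows", "payload": {"plan": [[1, 0.1, -0.2, -2, 0], [1, 0, 0, -3, 0], [1, 0, 0, -3, 0], [1, 0, 0, -2, 0], [1, 0, 0, -1.5, 0]]}}

```text
time: 17.88
eef_pos: [0.4792, -0.1384, 0.1016]
tool_rot: [0.819, 0.574, 0.0, -0.0]
wrist_force: [0.2, -0.5, -4.2]
gripper_width: 0.0592
gripper_force: 55.4
```

Call:
{"api": "play_rows", "payload": {"plan": [[1, 0, 0, -0.5, 0], [1, 0, 0, 0, 0], [1, 0, 0, 0, 0]]}}

```text
time: 18.25
eef_pos: [0.4798, -0.1394, 0.098]
tool_rot: [0.819, 0.574, 0.001, 0.001]
wrist_force: [0.0, 0.5, -4.8]
gripper_width: 0.059
gripper_force: 55.4
```

Call:
{"api": "play_rows", "payload": {"plan": [[1, -0.1, 0.2, -0.5, 0], [1, 0, 0, -0.5, 0], [1, 0, 0, -0.3, 0], [1, 0, 0, 0, 0], [1, 0, 0, 0, 0]]}}

```text
time: 18.88
eef_pos: [0.4783, -0.1374, 0.0843]
tool_rot: [0.819, 0.574, 0.0, 0.0]
wrist_force: [0.0, -0.3, -4.2]
gripper_width: 0.0594
gripper_force: 55.5
```

Call:
{"api": "play_rows", "payload": {"plan": [[1, 0, 0, -0.3, 0], [1, 0, 0, -0.3, 0], [1, 0, 0, 0, 0], [1, 0, 0, 0, 0]]}}

```text
time: 19.38
eef_pos: [0.4782, -0.1373, 0.0783]
tool_rot: [0.819, 0.574, 0.0, -0.0]
wrist_force: [0.2, -0.2, -4.5]
gripper_width: 0.0596
gripper_force: 55.5
```

Call:
{"api": "play_rows", "payload": {"plan": [[1, 0, 0, -0.2, 0], [1, 0, 0, -0.2, 0], [1, 0, 0, 0, 0], [1, 0, 0, 0, 0]]}}

```text
time: 19.88
eef_pos: [0.4781, -0.1373, 0.0743]
tool_rot: [0.819, 0.574, -0.0, -0.0]
wrist_force: [-0.5, -0.2, -3.9]
gripper_width: 0.0591
gripper_force: 55.5
```

Call:
{"api": "play_rows", "payload": {"plan": [[1, 0, 0, -0.2, 0], [1, 0, 0, 0, 0], [1, 0, 0, 0, 0]]}}

```text
time: 20.25
eef_pos: [0.4782, -0.1372, 0.0723]
tool_rot: [0.819, 0.574, 0.0, -0.0]
wrist_force: [-0.3, 1.2, -4.0]
gripper_width: 0.0588
gripper_force: 55.5
```

Call:
{"api": "play_rows", "payload": {"plan": [[1, 0, 0, -0.1, 0], [1, 0, 0, 0, 0], [1, 0, 0, -0.1, 0], [1, 0, 0, 0, 0], [1, 0, 0, 0, 0]]}}

```text
time: 20.88
eef_pos: [0.4784, -0.1369, 0.0709]
tool_rot: [0.819, 0.574, 0.0, 0.0]
wrist_force: [-1.7, 1.6, 5.5]
gripper_width: 0.0591
gripper_force: 56.2
```

Call:
{"api": "play_rows", "payload": {"plan": [[0.2, 0, 0, 0, 0], [0, 0, 0, 0, 0], [-0.5, 0, 0, 0, 0], [-1, 0, 0, 0, 0], [-1, 0, 0, 0, 0]]}}

```text
time: 21.5
eef_pos: [0.4783, -0.1377, 0.0702]
tool_rot: [0.819, 0.574, -0.0, 0.0]
wrist_force: [-0.3, 0.7, -0.7]
gripper_width: 0.0855
gripper_force: 0.0
```

Call:
{"api": "play_rows", "payload": {"plan": [[-1, 0, 0, 1, 0], [-1, 0, 0, 4, 0], [-1, 0, 0, 5, 0], [-1, 0, 0, 4, 0], [-1, -0.5, 0.5, 3, 0]]}}

```text
time: 22.12
eef_pos: [0.4737, -0.1326, 0.2429]
tool_rot: [0.819, 0.574, 0.001, 0.001]
wrist_force: [-0.2, 0.5, 0.5]
gripper_width: 0.0854
gripper_force: 0.0
```

```bash
python3 - <<'E'
from h import *
np.set_printoptions(precision=4,suppress=True)
s,T=pose(); print(s['time'],s['eef_pos'],s['tool_rot'],s['gripper_width'])
p=shot('wrist'); save(p,'w8.png')
for q in ['flask_body','filling_ring']:
    for d in tip_of(p,q)[:2]: print(q,round(d['confidence'],2),w(p,d['position']))
print(circfit(p,'',[.478,-.137],.098,.026),circfit(p,'',[.478,-.137],.098,.03,.003),circfit(p,'',[.458,.038],.043,.028,.003),circfit(p,'',[.458,.038],.043,.024,.003))
E
```

```text
22.125 [ 0.4737 -0.1326  0.2429] [0.8192 0.5735 0.001  0.0013] 0.08535819103316253
flask_body 0.86 [ 0.4794 -0.1379  0.0099]
filling_ring 0.72 [0.4575 0.0346 0.0013]
(array([ 0.4776, -0.1376]), 126, np.float64(0.0002822782026340523)) (array([ 0.4747, -0.1354]), 105, np.float64(0.001431242598103833)) (array([0.4556, 0.0371]), 126, np.float64(0.0011166661246644286)) (array([0.4554, 0.0403]), 126, np.float64(0.0017168927469850426))
```

View pics/w8.png

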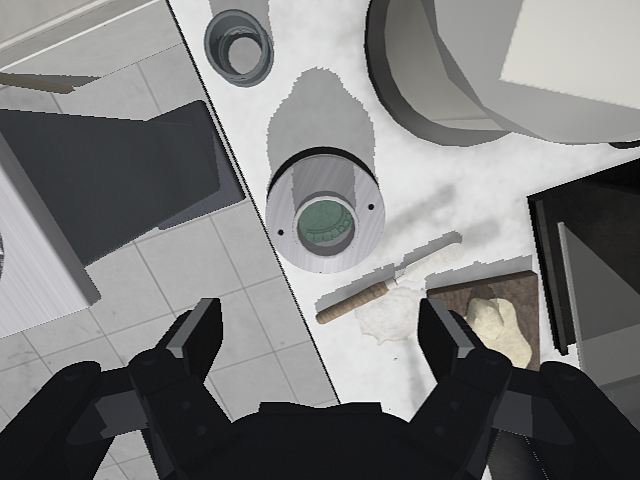

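Call:
{"api": "play_rows", "payload": {"plan": [[-1, -0.5, 5, 0, 0], [-1, -0.6, 5, -2, 0], [-1, -0.6, 3, -2, 0], [-1, 0, 0.3, 0, 0], [-1, 0, 0, 0, 0]]}}

```text
time: 22.9
eef_pos: [0.4563, -0.0002, 0.2001]
tool_rot: [0.819, 0.573, -0.0, 0.0]
wrist_force: [0.2, -0.7, -0.4]
gripper_width: 0.0853
gripper_force: 0.0
```

```bash
python3 - <<'E'
from h import *
np.set_printoptions(precision=4,suppress=True)
s,T=pose(); print(s['time'],s['eef_pos'])
p=shot('wrist')
for d in tip_of(p,'filling_ring')[:2]: print(round(d['confidence'],2),w(p,d['position']))
for z,rad in [(.043,.028),(.043,.024),(.013,.031)]: print(rad,circfit(p,'',[.457,.037],z,rad,.004))
E
```

```text
22.9 [ 0.4563 -0.0002  0.2001]
0.96 [0.4551 0.0347 0.0026]
0.028 (array([0.4556, 0.0385]), 126, np.float64(0.0016963537906366719))
0.024 (array([0.4539, 0.0322]), 126, np.float64(0.001113929356909956))
0.031 (array([0.4529, 0.0352]), 126, np.float64(0.0015765878635293322))
```

Call:
{"api": "play_rows", "payload": {"plan": [[-1, -0.1, 2, -3, 0], [-1, 0, 1.6, -5, 0], [-1, 0, 0, -5, 0], [-1, 0, 0, -3.5, 0], [-1, 0, 0, -1.2, 0]]}}

```text
time: 23.62
eef_pos: [0.4549, 0.0353, 0.0218]
tool_rot: [0.82, 0.573, -0.001, -0.0]
wrist_force: [0.2, 0.5, 0.4]
gripper_width: 0.0856
gripper_force: 0.0
```

Call:
{"api": "play_rows", "payload": {"plan": [[-1, 0, 0, -0.4, 0], [-1, 0, 0, 0, 0], [-0.2, 0, 0, 0, 0], [0.1, 0, 0, 0, 0], [0.3, 0, 0, 0, 0]], "force": 40}}

```text
time: 24.25
eef_pos: [0.4558, 0.0366, 0.0206]
tool_rot: [0.819, 0.574, 0.001, 0.001]
wrist_force: [-0.7, -0.4, 7.4]
gripper_width: 0.0551
gripper_force: 40.7
```

Call:
{"api": "play_rows", "payload": {"plan": [[0.6, 0, 0, 0, 0], [1, 0, 0, 0, 0], [1, 0, 0, 0, 0]]}}

```text
time: 24.62
eef_pos: [0.4558, 0.0366, 0.0206]
tool_rot: [0.819, 0.574, 0.001, 0.001]
wrist_force: [-0.5, 0.1, 7.3]
gripper_width: 0.0551
gripper_force: 40.7
```

Call:
{"api": "play_rows", "payload": {"plan": [[1, 0, 0, 0.5, 0], [1, 0, 0, 3, 0], [1, 0, 0, 5, 0], [1, 0, 0, 5.5, 0], [1, 0, 0, 4.5, 0]]}}

```text
time: 25.25
eef_pos: [0.4548, 0.0366, 0.2065]
tool_rot: [0.819, 0.574, 0.0, 0.0]
wrist_force: [1.0, 0.0, -1.1]
gripper_width: 0.0551
gripper_force: 42.9
```

Call:
{"api": "play_rows", "payload": {"plan": [[1, 0.4, -4, 0, 0], [1, 0.8, -6, 0, 0], [1, 0.7, -5, 0, 0], [1, 0.3, -2.4, 0, 0], [1, 0, 0, 0, 0]]}}

```text
time: 25.88
eef_pos: [0.4763, -0.1398, 0.2039]
tool_rot: [0.821, 0.572, -0.001, -0.0]
wrist_force: [0.6, 1.0, -1.3]
gripper_width: 0.0553
gripper_force: 42.9
```

```bash
python3 - <<'E'
from h import *
np.set_printoptions(precision=4,suppress=True)
s,T=pose(); print(s['time'],s['eef_pos'],s['gripper_width'],s['wrist_force'])
p=shot('wrist'); save(p,'w9.png'); z=s['eef_pos'][2]-.0206
for d in tip_of(p,'filling_ring')[:2]: print(round(d['confidence'],2),w(p,d['position']))
for h_,rad in [(.043,.028),(.043,.024),(.013,.031)]: print(rad,circfit(p,'',s['eef_pos'],z+h_,rad,.003))
print(pix(p,s['eef_pos']+[0,0,.0224]))
E
```

```text
25.875 [ 0.4763 -0.1398  0.2039] 0.05534626337276911 [ 0.6485  0.9768 -1.2702]
0.96 [ 0.4793 -0.1395  0.184 ]
0.028 (array([ 0.4764, -0.1388]), 126, np.float64(0.0006391558273368316))
0.024 (array([ 0.4766, -0.139 ]), 126, np.float64(0.0003043043377037834))
0.031 (array([ 0.4765, -0.1389]), 85, np.float64(0.00032778700967110025))
[319.9459 329.8158]
```

View pics/w9.png

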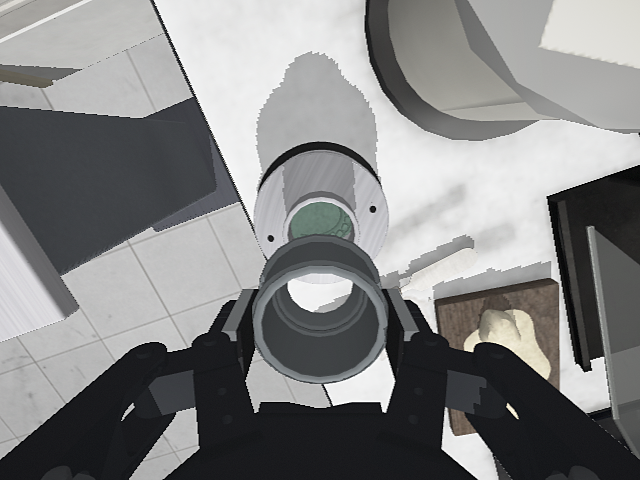

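Call:
{"api": "play_rows", "payload": {"plan": [[1, 0.1, 0.1, -2, 0], [1, 0, 0, -3, 0], [1, 0, 0, -2.3, 0], [1, 0, 0, -0.5, 0], [1, 0, 0, 0, 0]]}}

```text
time: 26.6
eef_pos: [0.4785, -0.1351, 0.1267]
tool_rot: [0.818, 0.575, 0.0, -0.0]
wrist_force: [-0.1, -0.2, -1.6]
gripper_width: 0.0551
gripper_force: 42.9
```

```bash
python3 - <<'E'
from h import *
np.set_printoptions(precision=4,suppress=True)
s,T=pose(); print(s['time'],s['eef_pos'],s['wrist_force'])
E
```

```text
26.6 [ 0.4785 -0.1351  0.1267] [-0.0918 -0.1907 -1.5992]
```

Call:
{"api": "play_rows", "payload": {"plan": [[1, 0, 0, 0, 0], [1, 0, 0, 0, 0], [1, 0, 0, 0, 0]]}}

```text
time: 26.98
eef_pos: [0.4784, -0.1364, 0.1268]
tool_rot: [0.819, 0.574, 0.0, 0.0]
wrist_force: [-0.1, 0.2, -0.8]
gripper_width: 0.0555
gripper_force: 42.9
```

Call:
{"api": "play_rows", "payload": {"plan": [[1, -0.1, -0.2, 0, 0], [1, 0, 0, -0.5, 0], [1, 0, 0, -0.5, 0], [1, 0, 0, 0, 0], [1, 0, 0, 0, 0]]}}

```text
time: 27.6
eef_pos: [0.4772, -0.1382, 0.1162]
tool_rot: [0.819, 0.574, -0.0, -0.0]
wrist_force: [0.1, 0.2, -1.6]
gripper_width: 0.0551
gripper_force: 42.9
```

Call:
{"api": "play_rows", "payload": {"plan": [[1, 0, 0, -0.2, 0], [1, 0, 0, -0.2, 0], [1, 0, 0, 0, 0], [1, 0, 0, 0, 0]]}}

```text
time: 28.1
eef_pos: [0.4772, -0.1383, 0.1123]
tool_rot: [0.819, 0.574, 0.0, -0.0]
wrist_force: [0.6, -0.2, -1.2]
gripper_width: 0.0547
gripper_force: 42.9
```

Call:
{"api": "play_rows", "payload": {"plan": [[1, 0, 0, -0.2, 0], [1, 0, 0, 0, 0], [1, 0, 0, -0.1, 0], [1, 0, 0, 0, 0], [1, 0, 0, 0, 0]]}}

```text
time: 28.72
eef_pos: [0.4772, -0.1383, 0.1098]
tool_rot: [0.819, 0.574, -0.0, 0.0]
wrist_force: [-1.8, 0.7, 5.6]
gripper_width: 0.055
gripper_force: 43.5
```

Call:
{"api": "play_rows", "payload": {"plan": [[1, 0, 0, -0.1, 0], [1, 0, 0, 0, 0], [1, 0, 0, 0, 0]]}}

```text
time: 29.1
eef_pos: [0.4772, -0.1383, 0.1097]
tool_rot: [0.819, 0.574, -0.0, 0.001]
wrist_force: [-4.2, 0.1, 12.4]
gripper_width: 0.0555
gripper_force: 44.1
```

Call:
{"api": "play_rows", "payload": {"plan": [[0.4, 0, 0, 0, 0], [0, 0, 0, 0, 0], [-0.5, 0, 0, 0, 0], [-1, 0, 0, 0, 0], [-1, 0, 0, 0, 0]]}}

```text
time: 29.72
eef_pos: [0.4771, -0.1383, 0.108]
tool_rot: [0.819, 0.574, -0.0, -0.0]
wrist_force: [-0.1, 0.7, -0.5]
gripper_width: 0.0854
gripper_force: 0.0
```

Call:
{"api": "play_rows", "payload": {"plan": [[-1, 0, 0, 1, 0], [-1, 0, 0, 4, 0], [-1, 0, 0, 5, 0], [-1, 0, 0, 4, 0], [-1, 0, 0.5, 2, 0]]}}

```text
time: 30.35
eef_pos: [0.4781, -0.1336, 0.2713]
tool_rot: [0.819, 0.573, 0.001, 0.002]
wrist_force: [0.5, 0.7, -0.7]
gripper_width: 0.0857
gripper_force: 0.0
```

```bash
python3 - <<'E'
from h import *
np.set_printoptions(precision=4,suppress=True)
s,T=pose(); print(s['time'],s['eef_pos'],s['gripper_width'])
p=shot('wrist')
for q in ['filling_ring','flask_body','cast']:
  for d in tip_of(p,q)[:1]: print(q,round(d['confidence'],2),w(p,d['position']))
for rad in [.028,.024]: print(circfit(p,'',[.4775,-.1375],.132,rad,.003))
E
```

```text
30.35 [ 0.4781 -0.1336  0.2713] 0.08570220393932579
filling_ring 0.89 [ 0.4793 -0.1421  0.0921]
flask_body 0.57 [ 0.4766 -0.135   0.0081]
cast 0.73 [ 0.4784 -0.1336  0.0157]
(array([ 0.4771, -0.1386]), 126, np.float64(0.0003255002149063421))
(array([ 0.4776, -0.1374]), 126, np.float64(0.0002931741812537865))
```

Call:
{"api": "play_rows", "payload": {"plan": [[-1, 1, 5.5, 0, 0], [-1, 1, 6, 0, 0], [-1, 1, 6, 0, 0], [-1, 1, 6, 0, 0], [-1, 1, 6, 0, 0]]}}

```text
time: 31.18
eef_pos: [0.5268, 0.1626, 0.2665]
tool_rot: [0.819, 0.573, -0.002, -0.0]
wrist_force: [0.8, 0.5, 0.4]
gripper_width: 0.0852
gripper_force: 0.0
```

Call:
{"api": "play_rows", "payload": {"plan": [[-1, 1, 6, -1, 0], [-1, 1, 6, -2, 0], [-1, 1, 4, -3, 0], [-1, 0.5, 1, -1, 0], [-1, 0, 0, 0, 0]]}}

```text
time: 31.8
eef_pos: [0.5615, 0.3291, 0.1965]
tool_rot: [0.819, 0.574, -0.002, 0.0]
wrist_force: [0.0, -0.3, 0.6]
gripper_width: 0.0854
gripper_force: 0.0
```

```bash
python3 - <<'E'
from h import *
np.set_printoptions(precision=4,suppress=True)
s,T=pose(); print(s['time'],s['eef_pos'],s['joint_pos'])
p=shot('wrist'); save(p,'w10.png')
for d in tip_of(p,'cover')[:3]: print(round(d['confidence'],2),w(p,d['position']),pix(p,w(p,d['position'])))
for z,rad in [(.0075,.032),(.030,.011)]: print(rad,circfit(p,'',[.576,.392],z,rad,.004))
E
```

```text
31.8 [0.5615 0.3291 0.1965] [-0.2737  0.6989 -0.5281  1.451   0.3731  1.097  -1.2206]
0.98 [ 0.5773  0.3978 -0.0089] [311.4842 139.83  ]
0.79 [ 0.4476  0.4258 -0.0039] [179.3436 158.8604]
0.032 (array([0.5745, 0.3914]), 39, np.float64(0.00015666782770288462))
0.011 (array([0.5749, 0.3921]), 126, np.float64(0.00017815686569483576))
```

View pics/w10.png

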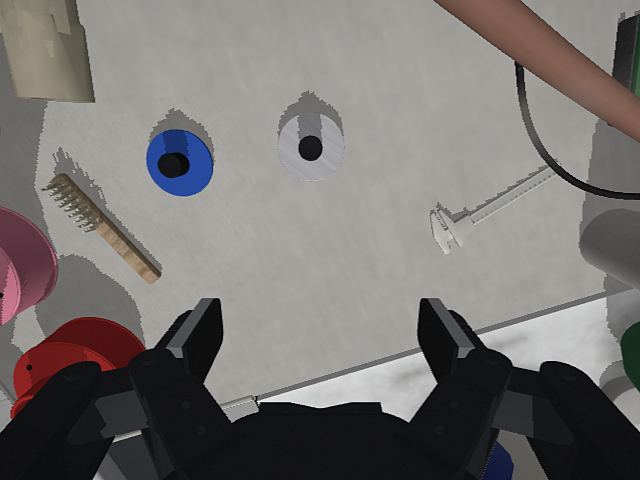

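Call:
{"api": "play_rows", "payload": {"plan": [[-1, 0.7, 3.2, 0, 0], [-1, 0.6, 3.1, -2, 0], [-1, 0, 0, -5, 0], [-1, 0, 0, -5, 0], [-0.5, 0, 0, -3, 0]]}}

```text
time: 32.52
eef_pos: [0.5756, 0.39, 0.0475]
tool_rot: [0.82, 0.573, -0.001, 0.001]
wrist_force: [0.9, 0.5, 0.6]
gripper_width: 0.0699
gripper_force: 0.0
```

Call:
{"api": "play_rows", "payload": {"plan": [[0, 0, 0, -2, 0], [0, 0, 0, 0, 0], [0, 0, 0, 0, 0]]}}

```text
time: 32.9
eef_pos: [0.5761, 0.3939, 0.0309]
tool_rot: [0.819, 0.573, 0.002, -0.0]
wrist_force: [0.3, -0.4, -0.0]
gripper_width: 0.0425
gripper_force: 0.0
```

```bash
python3 - <<'E'
from h import *
np.set_printoptions(precision=4,suppress=True)
s,T=pose(); print(s['time'],s['eef_pos'],s['gripper_width'],s['wrist_force'])
p=shot('wrist'); save(p,'w11.png')
E
```

```text
32.9 [0.5761 0.3939 0.0309] 0.042465200537167014 [ 0.3405 -0.3611 -0.049 ]
```

View pics/w11.png

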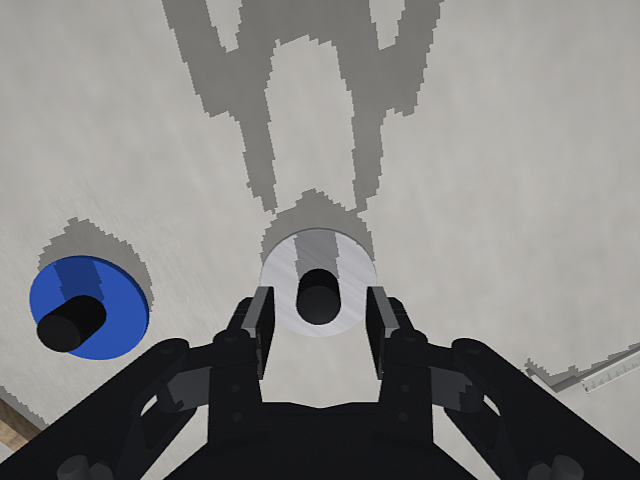

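Call:
{"api": "play_rows", "payload": {"plan": [[0, 0, -0.1, -1, 0], [0, 0, 0, -0.8, 0], [0, 0, 0, 0, 0], [0.3, 0, 0, 0, 0], [0.6, 0, 0, 0, 0]], "force": 40}}

```text
time: 33.58
eef_pos: [0.5751, 0.3926, 0.0112]
tool_rot: [0.819, 0.574, 0.0, -0.0]
wrist_force: [0.3, 0.0, -0.5]
gripper_width: 0.0196
gripper_force: 39.1
```

Call:
{"api": "play_rows", "payload": {"plan": [[1, 0, 0, 0, 0], [1, 0, 0, 0, 0], [1, 0, 0, 0, 0]]}}

```text
time: 33.95
eef_pos: [0.575, 0.3925, 0.0111]
tool_rot: [0.819, 0.574, 0.0, -0.0]
wrist_force: [-0.9, -0.6, 1.0]
gripper_width: 0.0203
gripper_force: 39.3
```

Call:
{"api": "play_rows", "payload": {"plan": [[1, 0, 0, 0.5, 0], [1, 0, 0, 3, 0], [1, 0, 0, 5.5, 0], [1, 0, 0, 6, 0], [1, 0, -1, 6, 0]]}}

```text
time: 34.58
eef_pos: [0.574, 0.3827, 0.2224]
tool_rot: [0.819, 0.574, -0.0, -0.0]
wrist_force: [2.0, -1.4, -1.9]
gripper_width: 0.0202
gripper_force: 39.3
```

Call:
{"api": "play_rows", "payload": {"plan": [[1, -1, -4, 4, 0], [1, -1.2, -5.8, 1, 0], [1, -1.2, -5.8, 0, 0], [1, -1.2, -5.8, 0, 0], [1, -1.2, -5.8, 0, 0]]}}

```text
time: 35.2
eef_pos: [0.516, 0.1079, 0.2707]
tool_rot: [0.819, 0.574, -0.0, 0.0]
wrist_force: [1.2, -0.3, -0.4]
gripper_width: 0.0202
gripper_force: 39.3
```

Call:
{"api": "play_rows", "payload": {"plan": [[1, -1.2, -5.8, 0, 0], [1, -1.2, -5.8, 0, 0], [1, -1, -5.8, 0, 0], [1, -0.5, -4, 0, 0], [1, 0, -2, 0, 0]]}}

```text
time: 35.83
eef_pos: [0.4764, -0.1271, 0.2705]
tool_rot: [0.82, 0.572, -0.001, 0.0]
wrist_force: [0.5, 0.1, -0.7]
gripper_width: 0.0201
gripper_force: 39.3
```

Call:
{"api": "play_rows", "payload": {"plan": [[1, 0, -1, 0, 0], [1, 0, 0, 0, 0], [1, 0, 0, 0, 0]]}}

```text
time: 36.2
eef_pos: [0.478, -0.1321, 0.2709]
tool_rot: [0.818, 0.575, 0.0, -0.0]
wrist_force: [-0.5, 0.6, -0.4]
gripper_width: 0.0204
gripper_force: 39.3
```

```bash
python3 - <<'E'
from h import *
np.set_printoptions(precision=4,suppress=True)
s,T=pose(); print(s['time'],s['eef_pos'],s['gripper_width'],s['wrist_force'])
p=shot('wrist'); save(p,'w12.png'); z=s['eef_pos'][2]-.0151
for d in tip_of(p,'cover')[:1]: print(round(d['confidence'],2),w(p,d['position']))
for h_,rad in [(.034,.011),(.0115,.032)]: print(rad,circfit(p,'',s['eef_pos'],z+h_,rad,.003))
E
```

```text
36.2 [ 0.478  -0.1321  0.2709] 0.02036485546686124 [-0.4795  0.5973 -0.367 ]
0.73 [ 0.5188 -0.2577  0.0047]
0.011 (array([ 0.477 , -0.1314]), 126, np.float64(0.0006279459512226601))
0.032 (array([ 0.4782, -0.132 ]), 104, np.float64(0.000570031148775272))
```

View pics/w12.png

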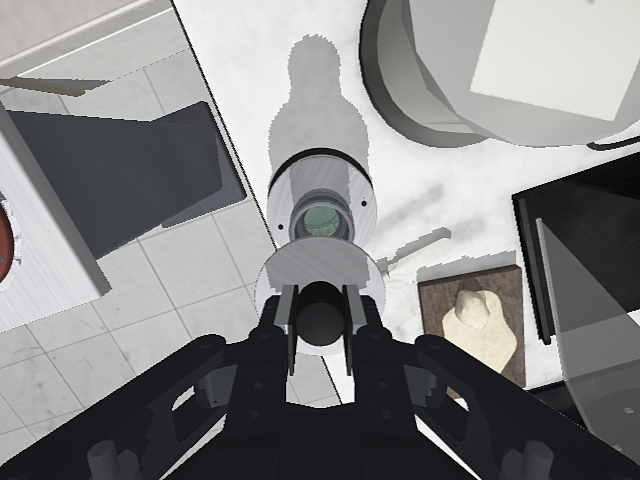

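Call:
{"api": "play_rows", "payload": {"plan": [[1, -0.1, -0.5, -2, 0], [1, 0, 0, -4, 0], [1, 0, 0, -3.5, 0], [1, 0, 0, -1.5, 0], [1, 0, 0, 0, 0]]}}

```text
time: 36.92
eef_pos: [0.4768, -0.1382, 0.1604]
tool_rot: [0.819, 0.574, -0.0, -0.001]
wrist_force: [0.8, 0.1, -1.0]
gripper_width: 0.0203
gripper_force: 39.3
```

Call:
{"api": "play_rows", "payload": {"plan": [[1, 0, 0, 0, 0], [1, 0, 0, 0, 0]]}}

```text
time: 37.17
eef_pos: [0.4778, -0.1388, 0.162]
tool_rot: [0.819, 0.574, 0.001, 0.001]
wrist_force: [0.6, 0.0, -1.5]
gripper_width: 0.0204
gripper_force: 39.3
```

Call:
{"api": "play_rows", "payload": {"plan": [[1, 0, 0.1, -0.7, 0], [1, 0, 0, -0.5, 0], [1, 0, 0, -0.3, 0], [1, 0, 0, 0, 0], [1, 0, 0, 0, 0]]}}

```text
time: 37.8
eef_pos: [0.477, -0.1378, 0.1458]
tool_rot: [0.819, 0.574, 0.0, 0.0]
wrist_force: [0.2, 0.1, -1.3]
gripper_width: 0.0201
gripper_force: 39.3
```

Call:
{"api": "play_rows", "payload": {"plan": [[1, 0, 0, -0.2, 0], [1, 0, 0, 0, 0], [1, 0, 0, -0.2, 0], [1, 0, 0, 0, 0], [1, 0, 0, 0, 0]]}}

```text
time: 38.42
eef_pos: [0.4769, -0.1377, 0.1417]
tool_rot: [0.819, 0.574, -0.0, -0.0]
wrist_force: [0.8, 0.2, -1.8]
gripper_width: 0.0202
gripper_force: 39.3
```

Call:
{"api": "play_rows", "payload": {"plan": [[1, 0, 0, -0.1, 0], [1, 0, 0, 0, 0], [1, 0, 0, -0.1, 0], [1, 0, 0, 0, 0], [1, 0, 0, 0, 0]]}}

```text
time: 39.05
eef_pos: [0.477, -0.1378, 0.1399]
tool_rot: [0.819, 0.574, 0.0, 0.0]
wrist_force: [-0.5, -0.4, 0.0]
gripper_width: 0.0199
gripper_force: 39.5
```

Call:
{"api": "play_rows", "payload": {"plan": [[1, 0, 0, -0.1, 0], [1, 0, 0, 0, 0], [1, 0, 0, 0, 0]]}}

```text
time: 39.42
eef_pos: [0.477, -0.1378, 0.1399]
tool_rot: [0.819, 0.574, -0.0, 0.0]
wrist_force: [-2.6, 0.7, 8.4]
gripper_width: 0.0203
gripper_force: 40.3
```

Contact at the expected height, so I'll release, retreat and check.

Call:
{"api": "play_rows", "payload": {"plan": [[0.4, 0, 0, 0, 0], [0, 0, 0, 0, 0], [-0.5, 0, 0, 0, 0], [-1, 0, 0, 0, 0], [-1, 0, 0, 0, 0]]}}

```text
time: 40.05
eef_pos: [0.4769, -0.1378, 0.1387]
tool_rot: [0.819, 0.574, -0.0, -0.0]
wrist_force: [0.6, 0.3, 0.2]
gripper_width: 0.0857
gripper_force: 0.0
```

Call:
{"api": "play_rows", "payload": {"plan": [[-1, 0, 0, 1, 0], [-1, 0, 0, 4, 0], [-1, 0, 0, 5, 0], [-1, 0, 0, 4, 0], [-1, 0, 0, 0, 0]]}}

```text
time: 40.67
eef_pos: [0.479, -0.1377, 0.2827]
tool_rot: [0.819, 0.574, 0.003, 0.003]
wrist_force: [0.2, 0.5, -1.0]
gripper_width: 0.0854
gripper_force: 0.0
```

```bash
python3 - <<'E'
from h import *
np.set_printoptions(precision=4,suppress=True)
s,T=pose(); print(s['time'],s['eef_pos'],s['wrist_force'])
p=shot('wrist'); t=shot('scene'); t['M']=t['cam_to_world']
for q in ['cover','filling_ring','flask_body']:
  for d in tip_of(p,q)[:1]+tip_of(t,q)[:4]: print(q,round(d['confidence'],2),w(p if d is None else p,d['position']) if 0 else d['position'])
print(circfit(p,'',[.4775,-.1375],.1365,.032,.003),circfit(p,'',[.4775,-.1375],.159,.011,.003))
u=pix(t,[.478,-.137,.08]).astype(int); c=t['color'][max(0,u[1]-110):u[1]+70,u[0]-110:u[0]+110]
cv2.imwrite('pics/s2.png',cv2.resize(c,None,fx=3,fy=3,interpolation=2)[:,:,::-1])
E
```

```text
40.675 [ 0.479  -0.1377  0.2827] [ 0.2388  0.4688 -1.0393]
cover 0.75 [-0.0032, -0.0203, 0.3107]
cover 0.88 [-0.1598, 0.1695, 1.2726]
cover 0.8 [-0.096, 0.2812, 1.1164]
cover 0.6 [0.1697, -0.2129, 1.5488]
filling_ring 0.62 [0.1716, -0.1839, 1.5677]
flask_body 0.87 [-0.0056, -0.0499, 0.42]
flask_body 0.91 [0.0341, 0.2421, 1.1656]
flask_body 0.83 [0.1726, -0.1206, 1.6161]
flask_body 0.69 [0.1058, 0.1635, 1.2724]
(array([ 0.4769, -0.1381]), 91, np.float64(0.000603946974922033)) (array([ 0.4778, -0.1359]), 126, np.float64(0.0009084573413962616))
```

View pics/s2.png

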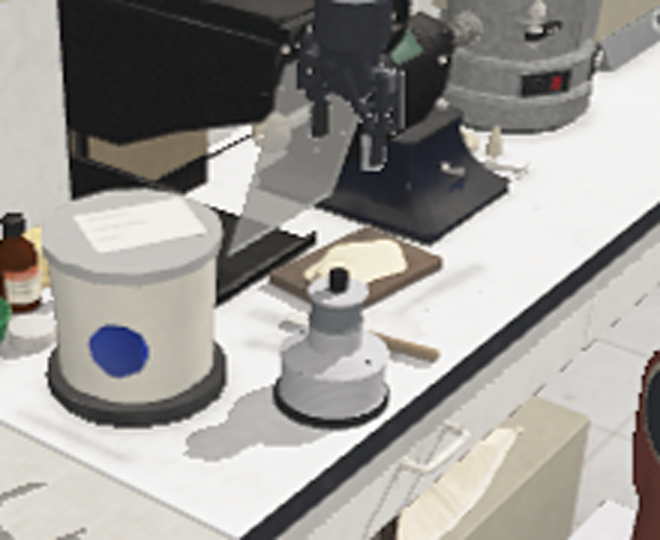

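The stack is upright, with the body, ring and cover all seated at (330,350), and the gripper is clear above it.

```bash
python3 -c "
from rig import r
print(r.sign_off())"
```

```text
the job is handed in; nothing more can be done
None
```

I built the flask stack (cast, body, filling ring, cover) in the required order and handed it in at about 41 s; contact heights and the final pictures show every part seated and upright, but sign-off returned no verdict.

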